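Turn out the chocolate dish and fill it with truffles

TASK

Lift the chocolate dish out of its mould and set it down gently, standing flat, in the middle of the gold cake board. Then take the scoop from the white tub, scoop up at least three truffles in one load, lift them clear of the tub and tip at least three into the dish, without touching truffles with the fingers or leaving any outside the dish and the tub. Finally put the scoop back in the tub, pan down and let go; do not tip the dish over, and leave the carton, the bowl and the palette knife where they are.

Things in the scene. Friction and masses are not known exactly. Their poses are not given: they have to be found in the camera images.
- tub: White open tub, fixed, outside 250 x 108 mm (x, y), 45 mm tall, walls and floor 4 mm (inner width 100). Origin: centre of its underside. Floor flat from x = -80 to +121 mm; at the -x end (towards the robot) it rises as a 45 degree ramp to the rim. The truffles start near the ramp, the scoop at the +x end, its mouth facing them.
- scoop: Scoop, 160 g: aluminium pan, blue handle. Origin: centre of the pan's underside; x from mouth to handle, z up. Pan 90 x 84 mm (x, y), floor 2.5 mm, mouth lip at x = -45 mm; 3 mm side walls 34 mm tall (18 near the mouth), back wall 45 mm tall at x = +45. From it a post rises to a level grip bar along x, x = 45 to 135 mm, 20 wide (y), 20 tall, top 105 mm above the underside.
- scoop_grip (a point): Point in the middle of the scoop's grip bar where it can be held: scoop x = +80 mm, y = 0, 95 mm above the pan's underside. Axes as the scoop's.
- scoop_pan (a point): Centre of the scoop pan's inner floor (scoop x = 0, y = 0, z = 2.5 mm). Axes as the scoop's.
- mould: Blue-grey open mould block fixed to the worktop, 172 x 178 mm (x by y), 42 mm tall, with a rectangular cavity 132 x 138 mm whose floor is 6 mm above the worktop. Origin: centre of its underside. The dish starts in the cavity, its rim level with the top of the mould, with about 4 mm play on every side.
- dish: Milk-chocolate dish, 300 g, open-topped, 124 x 130 mm outside (x, y), 36 mm tall, walls and floor 6 mm. Origin: centre of its underside, z up. A central wall 12 mm thick (x) along y divides it into two compartments of 50 x 118 mm; its middle 92 mm stands up to 76 mm above the underside, with cream stripes, as the handle.
- dish_handle (a point): Top middle of the dish's handle, 76 mm above the dish's underside. The handle is 12 mm thick along x and 92 mm long along y, and stands 40 mm above the rim. Axes as the dish's.
- board: Gold square cake board fixed to the worktop, 160 x 160 mm, 6 mm thick. Origin: centre of its underside.
- truffle1: One of six dark chocolate truffles with cream stripes, a ball of 26 mm diameter, 12 g. Origin: its centre.
- truffle2: One of six dark chocolate truffles with cream stripes, a ball of 26 mm diameter, 12 g. Origin: its centre.
- truffle3: One of six dark chocolate truffles with cream stripes, a ball of 26 mm diameter, 12 g. Origin: its centre.
- truffle4: One of six dark chocolate truffles with cream stripes, a ball of 26 mm diameter, 12 g. Origin: its centre.
- truffle5: One of six dark chocolate truffles with cream stripes, a ball of 26 mm diameter, 12 g. Origin: its centre.
- truffle6: One of six dark chocolate truffles with cream stripes, a ball of 26 mm diameter, 12 g. Origin: its centre.
- carton: Dark brown open carton of chocolate sticks with a cream band, 85 x 150 x 60 mm, standing on the worktop. Origin: centre of its underside. A bystander.
- bowl: White ceramic bowl, 120 mm across, 55 mm tall. Origin: centre of its underside. A bystander.
- palette_knife: Palette knife with a black handle, 220 mm long, lying on the worktop beyond the work. Origin: under its middle, x along it. A bystander.
Things that resemble listed ones, but are neither listed nor needed, are in the scene too. Leave any red look-alike of the truffle1 alone.

How it is judged:
On the way, in this order (a step that is already met when the one before it is completed fails the run):
1. the dish stands flat in the middle of the board, let go (horizontal distance between dish and board below 0.03 m and z of dish in the frame of board between 0.002 and 0.01 m and angle between dish's own z axis and vertical below 0.08 rad and contact force between dish and the fingers below 0.1 N), for 0.2 s.
2. at least three truffles lie in the scoop, lifted clear above the tub (height (world z) of scoop_pan above 0.07 m and (distance between each of truffle1, truffle2, truffle3 and scoop_pan below 0.065 m or distance between each of truffle1, truffle2, truffle4 and scoop_pan below 0.065 m or distance between each of truffle1, truffle2, truffle5 and scoop_pan below 0.065 m or distance between each of truffle1, truffle2, truffle6 and scoop_pan below 0.065 m or distance between each of truffle1, truffle3, truffle4 and scoop_pan below 0.065 m or distance between each of truffle1, truffle3, truffle5 and scoop_pan below 0.065 m or distance between each of truffle1, truffle3, truffle6 and scoop_pan below 0.065 m or distance between each of truffle1, truffle4, truffle5 and scoop_pan below 0.065 m or distance between each of truffle1, truffle4, truffle6 and scoop_pan below 0.065 m or distance between each of truffle1, truffle5, truffle6 and scoop_pan below 0.065 m or distance between each of truffle2, truffle3, truffle4 and scoop_pan below 0.065 m or distance between each of truffle2, truffle3, truffle5 and scoop_pan below 0.065 m or distance between each of truffle2, truffle3, truffle6 and scoop_pan below 0.065 m or distance between each of truffle2, truffle4, truffle5 and scoop_pan below 0.065 m or distance between each of truffle2, truffle4, truffle6 and scoop_pan below 0.065 m or distance between each of truffle2, truffle5, truffle6 and scoop_pan below 0.065 m or distance between each of truffle3, truffle4, truffle5 and scoop_pan below 0.065 m or distance between each of truffle3, truffle4, truffle6 and scoop_pan below 0.065 m or distance between each of truffle3, truffle5, truffle6 and scoop_pan below 0.065 m or distance between each of truffle4, truffle5, truffle6 and scoop_pan below 0.065 m)), for 0.2 s.
At the end, for the whole second after the job is handed in: Dish flat (0.08 rad) on the board, within 30 mm of its centre; three or more truffles in it, every other one in the dish or the tub; scoop let go in the tub, pan down (tilt under 0.6 rad), pan centre inside the walls and under 55 mm high; all at rest (horizontal distance between dish and board below 0.03 m and z of dish in the frame of board between 0.002 and 0.01 m and angle between dish's own z axis and vertical below 0.08 rad and (distance between each of truffle1, truffle2, truffle3 and dish below 0.1 m or distance between each of truffle1, truffle2, truffle4 and dish below 0.1 m or distance between each of truffle1, truffle2, truffle5 and dish below 0.1 m or distance between each of truffle1, truffle2, truffle6 and dish below 0.1 m or distance between each of truffle1, truffle3, truffle4 and dish below 0.1 m or distance between each of truffle1, truffle3, truffle5 and dish below 0.1 m or distance between each of truffle1, truffle3, truffle6 and dish below 0.1 m or distance between each of truffle1, truffle4, truffle5 and dish below 0.1 m or distance between each of truffle1, truffle4, truffle6 and dish below 0.1 m or distance between each of truffle1, truffle5, truffle6 and dish below 0.1 m or distance between each of truffle2, truffle3, truffle4 and dish below 0.1 m or distance between each of truffle2, truffle3, truffle5 and dish below 0.1 m or distance between each of truffle2, truffle3, truffle6 and dish below 0.1 m or distance between each of truffle2, truffle4, truffle5 and dish below 0.1 m or distance between each of truffle2, truffle4, truffle6 and dish below 0.1 m or distance between each of truffle2, truffle5, truffle6 and dish below 0.1 m or distance between each of truffle3, truffle4, truffle5 and dish below 0.1 m or distance between each of truffle3, truffle4, truffle6 and dish below 0.1 m or distance between each of truffle3, truffle5, truffle6 and dish below 0.1 m or distance between each of truffle4, truffle5, truffle6 and dish below 0.1 m) and ((x of truffle1 in the frame of dish between -0.058 and 0.058 m and y of truffle1 in the frame of dish between -0.061 and 0.061 m and z of truffle1 in the frame of dish between 0.008 and 0.07 m) or (x of truffle1 in the frame of tub between -0.123 and 0.123 m and y of truffle1 in the frame of tub between -0.052 and 0.052 m and z of truffle1 in the frame of tub between 0.006 and 0.09 m)) and ((x of truffle2 in the frame of dish between -0.058 and 0.058 m and y of truffle2 in the frame of dish between -0.061 and 0.061 m and z of truffle2 in the frame of dish between 0.008 and 0.07 m) or (x of truffle2 in the frame of tub between -0.123 and 0.123 m and y of truffle2 in the frame of tub between -0.052 and 0.052 m and z of truffle2 in the frame of tub between 0.006 and 0.09 m)) and ((x of truffle3 in the frame of dish between -0.058 and 0.058 m and y of truffle3 in the frame of dish between -0.061 and 0.061 m and z of truffle3 in the frame of dish between 0.008 and 0.07 m) or (x of truffle3 in the frame of tub between -0.123 and 0.123 m and y of truffle3 in the frame of tub between -0.052 and 0.052 m and z of truffle3 in the frame of tub between 0.006 and 0.09 m)) and ((x of truffle4 in the frame of dish between -0.058 and 0.058 m and y of truffle4 in the frame of dish between -0.061 and 0.061 m and z of truffle4 in the frame of dish between 0.008 and 0.07 m) or (x of truffle4 in the frame of tub between -0.123 and 0.123 m and y of truffle4 in the frame of tub between -0.052 and 0.052 m and z of truffle4 in the frame of tub between 0.006 and 0.09 m)) and ((x of truffle5 in the frame of dish between -0.058 and 0.058 m and y of truffle5 in the frame of dish between -0.061 and 0.061 m and z of truffle5 in the frame of dish between 0.008 and 0.07 m) or (x of truffle5 in the frame of tub between -0.123 and 0.123 m and y of truffle5 in the frame of tub between -0.052 and 0.052 m and z of truffle5 in the frame of tub between 0.006 and 0.09 m)) and ((x of truffle6 in the frame of dish between -0.058 and 0.058 m and y of truffle6 in the frame of dish between -0.061 and 0.061 m and z of truffle6 in the frame of dish between 0.008 and 0.07 m) or (x of truffle6 in the frame of tub between -0.123 and 0.123 m and y of truffle6 in the frame of tub between -0.052 and 0.052 m and z of truffle6 in the frame of tub between 0.006 and 0.09 m)) and x of scoop_pan in the frame of tub between -0.115 and 0.115 m and y of scoop_pan in the frame of tub between -0.045 and 0.045 m and z of scoop_pan in the frame of tub between 0 and 0.055 m and angle between scoop's own z axis and vertical below 0.6 rad and linear speed of each of truffle1, truffle2, truffle3, truffle4, truffle5, truffle6, dish, scoop below 0.05 m/s); the robot touches nothing.
It fails at once if the fingers touch a truffle (contact force between any of truffle1, truffle2, truffle3, truffle4, truffle5, truffle6 and the fingers above 0.5 N).
It fails at once if the dish is dropped: it falls at over 0.6 m/s (about 18 mm) out of the fingers (linear speed of dish above 0.6 m/s and contact force between dish and the fingers below 0.1 N).
It fails at once if the dish is tipped by more than 0.6 rad (angle between dish's own z axis and vertical above 0.6 rad).
It fails at once if the carton, the bowl or the palette knife is moved by more than 30 mm (distance of any of carton, bowl, palette_knife from where it was at the start of the episode above 0.03 m).
It also fails if it takes over 72 s, if anything falls off the work surface, if the arm or the gripper's body presses on something with over 40 N, if the wrist force passes 120 N, or if a joint passes its speed limit or range.

ROBOT

A 6-joint arm with a two-finger parallel gripper is mounted at the origin on the work surface. World frame = base frame: x ahead of the robot, y to its left, z up, the work surface at z = 0. Lengths are in m, angles in rad, forces in N, time in s.
With the tool pointing down it reaches from about 0.35 to 1 m from the base axis. Payload 7.1 kg.
Tool frame: the origin (TCP) lies on the centre line of the jaws, within the pads' length; the fingertips stand 11 mm ahead of it and the grasp point (between the pads) lies 8 mm behind it; z points along the fingers, y is the line along which they close (so a half turn about z gives the same grasp; the last joint's range is limited). The gripper opens to 85 mm and grips with 20 to 120 N. Pads are 22 mm wide; open, the fingers measure 114 mm over their backs; the gripper's body (76 mm by 85 mm) begins 54 mm behind the grasp point. The pads swing forward as they close: fully open they stand 13 mm farther back than shut.
Start: joints at [-1.257, 0.423, 1.63, -0, 1.089, -0.019], TCP at [0.204, -0.591, 0.242] pointing down, gripper open.
Joint ranges: [-3, 3], [-0.9, 2.11], [0.09, 2.58], [-1.31, 4.45], [0.11, 2.69], [-2.54, 2.54]. Speed limits (rad/s): [2.39, 2.39, 3.01, 3.14, 3.14, 3.14].

INTERFACE

Orientations are given as a unit quaternion [x, y, z, w].
In Python, from cell import r gives the robot as it stands.
- The arm moves only by the tool jog_arm, never from a script. Its argument "series" is a list of rows, each a list of 3 entries, a list of its own where there are three numbers: the finger opening in m, from 0 to 0.0854, then the shift along the world's x, y, z in m, then the turn about the world's z in degrees. In form: [[hand, [dx, dy, dz], spin], ...]. A call has 1 to 8 rows; each row is the pose to reach, as a shift and turn from the pose commanded when the call began; what a row does not reach only later rows make up. A row lasts 1/8 s, in which the tool goes at most 62.5 mm and 10.7 degrees, less where a joint would pass 70% of its speed; a pose out of reach is approached as far as the arm can. A call with a gripper value outside its range is refused whole. The fingers move at their own pace and stop on an object; "squeeze" is the grip in N (left out, the last holds). Time passes only in rows, so rows that repeat a pose let the fingers close. It gives the time, the measured TCP pose, the force, the opening and the grip force at its end, in the units of the state.
- r.sense(): the state, without advancing time (a new reading comes with each control period).
- r.get_image(name): name is "scene" or "side" or "wrist"; returns the picture (420x560x3 uint8, red, green, blue); there is no depth.
- r.calibration(name): a dict with "fx", "fy", "cx", "cy" (pixels), "T" (4x4, takes a point from camera to world coordinates). Camera axes: x right, y down, z forward; pixel columns grow to the right and rows downward; lengths in m; the calibration is good to about 2 mm. A picture is of the moment at which its call begins: read the wrist's pose just before it. calibration takes no time and is no camera call; for the wrist camera it gives the pose at the moment of the call.
- r.job_done(): hands the job in; it is judged then, once.
The state is a dict: "time_s": time; "qpos": joint angles; "qd": joint speeds; "effort": joint torques, N m; "ee_pos": TCP position; "ee_rot": TCP orientation; "ft_force": force on the tool from outside, world axes, zero at the start; "ft_torque": the same for the moment, N m; "grip_width": opening from 0.0 (shut) to 1.0 (fully open); "finger_force": force on a finger pad.
Only numpy, scipy, OpenCV 4.12 (cv2) and the standard library are available. Lean on these libraries where they do the work, as an engineer would, in place of code of your own. Each camera call takes 0.05 s, during which the arm holds its last target. There are 200 camera calls.

## Working session

There is one attempt and no reset: what is moved stays moved. The work goes in short steps, Python scripts to look and compute and a tool call to move; the robot and the scene stay as the last step left them, time stands still between calls to the robot, and variables do not carry over. Pictures are saved under pics/ and viewed, at most 10 in all, crops included, and the job is handed in when it is done.

Besides the shell and the picture viewer there is one more tool, called after "Emit:" as name(argument=value, ...), one argument or row to a line, values as JSON. jog_arm: Moves the arm, as the interface text tells. Its arguments: {"type":"object","properties":{"series":{"type":"array","items":{"type":"array"}},"squeeze":{"type":"number"}},"required":["series"]}

```bash
ls; mkdir -p pics
python3 - <<'E'
from cell import r
import cv2,numpy as np
a=r.get_image("scene");b=r.get_image("side")
cv2.imwrite("pics/scene.png",a[:,:,::-1]);cv2.imwrite("pics/side.png",b[:,:,::-1])
for n in("scene","side"):
    c=r.calibration(n);print(n,c["fx"],c["cx"],c["cy"]);print(np.round(c["T"],3))
s=r.sense();print(s["time_s"],s["ee_pos"],s["ee_rot"])
E
```

```text
pics
scene 421.2690899501053 277.64889648466067 200.68694062552396
[[-0.715  0.562 -0.417  1.018]
 [ 0.699  0.57  -0.431  0.436]
 [-0.005 -0.6   -0.8    0.939]
 [ 0.     0.     0.     1.   ]]
side 489.91575223998234 278.6877392253316 203.1202751217306
[[-0.956 -0.214  0.2    0.374]
 [-0.292  0.733 -0.614  0.663]
 [-0.015 -0.645 -0.764  0.915]
 [ 0.     0.     0.     1.   ]]
0.1 [ 0.20406187 -0.59025681  0.24162296] [ 9.86186787e-01  1.65635611e-01 -9.94638906e-05 -6.75665460e-04]
```

View pics/scene.png

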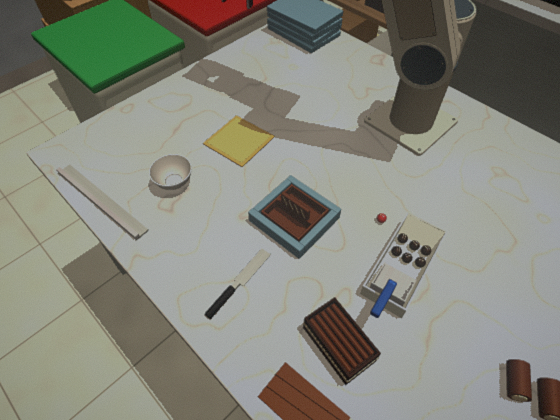

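View pics/side.png

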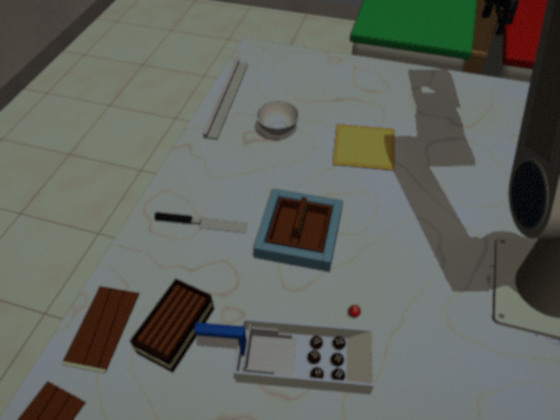

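The scene view shows the board at (238,141), the mould and dish at (295,217), and the tub at (400,260) with six dark truffles at about (412,248). The blue scoop grip is at (384,297), next to the carton at (342,340), and the single red look-alike is at (382,217). The side view shows the board at (364,147), the mould at (300,229), the tub at (305,355) and the grip at (220,331). Next I'll measure by colour.

```bash
cat > h.py <<'E'
from cell import r
import cv2,numpy as np
def ray(c,p):
    d=np.array([(p[0]-c["cx"])/c["fx"],(p[1]-c["cy"])/c["fy"],1.]);T=np.array(c["T"])
    return T[:3,3],T[:3,:3]@d
def onplane(c,p,z):
    o,d=ray(c,p);return o+d*(z-o[2])/d[2]
def tri(c1,p1,c2,p2):
    o1,d1=ray(c1,p1);o2,d2=ray(c2,p2)
    s=np.linalg.lstsq(np.stack([d1,-d2],1),o2-o1,rcond=None)[0]
    a=o1+d1*s[0];b=o2+d2*s[1];return (a+b)/2,np.linalg.norm(a-b)
def mask(im,lo,hi,roi=None):
    m=cv2.inRange(cv2.cvtColor(im,cv2.COLOR_RGB2HSV),lo,hi)
    if roi:
        z=np.zeros_like(m);x0,y0,x1,y1=roi;z[y0:y1,x0:x1]=m[y0:y1,x0:x1];m=z
    return m
def big(m):
    cs,_=cv2.findContours(m,cv2.RETR_EXTERNAL,cv2.CHAIN_APPROX_NONE)
    return max(cs,key=cv2.contourArea)
def rect(c,cnt,z):
    pts=np.array([onplane(c,p,z)[:2] for p in cnt[:,0]])
    (x,y),(w,h),a=cv2.minAreaRect((pts*1000).astype(np.float32));return np.round([x,y,w,h,a],1)
E
python3 - <<'E'
from h import *
C={n:r.calibration(n) for n in("scene","side")}
I={n:cv2.imread(f"pics/{n}.png")[:,:,::-1].copy() for n in C}
R={"scene":dict(b=(195,105,280,170),m=(240,170,350,265),t=(350,205,450,325),g=(365,272,402,320)),
   "side":dict(b=(325,115,405,175),m=(245,180,350,275),t=(225,310,380,395),g=(190,318,250,350))}
G={}
for n in C:
    im=I[n];c=C[n];q=R[n]
    cn=big(mask(im,(18,100,60),(35,255,255),q['b']));print(n,"board",cv2.contourArea(cn),rect(c,cn,.006))
    cn=big(mask(im,(90,40,40),(108,200,255),q['m']));print("mould",cv2.contourArea(cn))
    h=cv2.convexHull(cn);ap=cv2.approxPolyDP(h,4,True)[:,0];print(ap.tolist());print("rect@42",rect(c,h,.042))
    G[n]=[ap]
    cn=big(mask(im,(105,120,40),(125,255,255),q['g']));print("grip",cv2.contourArea(cn),cv2.minAreaRect(cn),rect(c,cn,.109))
    hs=cv2.cvtColor(im,cv2.COLOR_RGB2HSV)
    x0,y0,x1,y1=q['m'];
u=[]
for n in C:
    x0,y0,x1,y1=R[n]['m'];u.append(cv2.resize(I[n][y0:y1,x0:x1],(390,350),interpolation=cv2.INTER_CUBIC))
v=[]
for n in C:
    x0,y0,x1,y1=R[n]['t'];
    if n=="side":x0-=35
    s=390/(x1-x0);w=cv2.resize(I[n][y0:y1,x0:x1],None,fx=min(s,250/(y1-y0)),fy=min(s,250/(y1-y0)),interpolation=cv2.INTER_CUBIC)
    k=np.zeros((250,390,3),np.uint8);k[:w.shape[0],:w.shape[1]]=w[:250,:390];v.append(k)
cv2.imwrite("pics/crop.png",np.vstack([np.hstack(u),np.hstack(v)])[:,:,::-1])
E
```

```text
scene board 1791.0 [ 451.9 -321.8  159.8  158.7    8.4]
mould 3645.0
[[290, 176], [340, 209], [300, 256], [249, 213]]
rect@42 [548.1  12.4 181.9 186.4   3.8]
grip 292.5 ((383.3134765625, 297.89117431640625), (8.925714492797852, 38.65410614013672), 30.256441116333008) [604.9 326.1  90.8  17.8  11. ]
side board 2296.5 [ 451.8 -324.4  156.1  158.7    8.4]
mould 5298.5
[[272, 189], [341, 200], [328, 270], [254, 255]]
rect@42 [539.5  14.7 172.1 200.    3.5]
grip 570.0 ((219.1827392578125, 335.0746765136719), (52.518856048583984, 22.075721740722656), 7.305759906768799) [597.1 334.4  96.6  40.7   8.7]
```

View pics/crop.png

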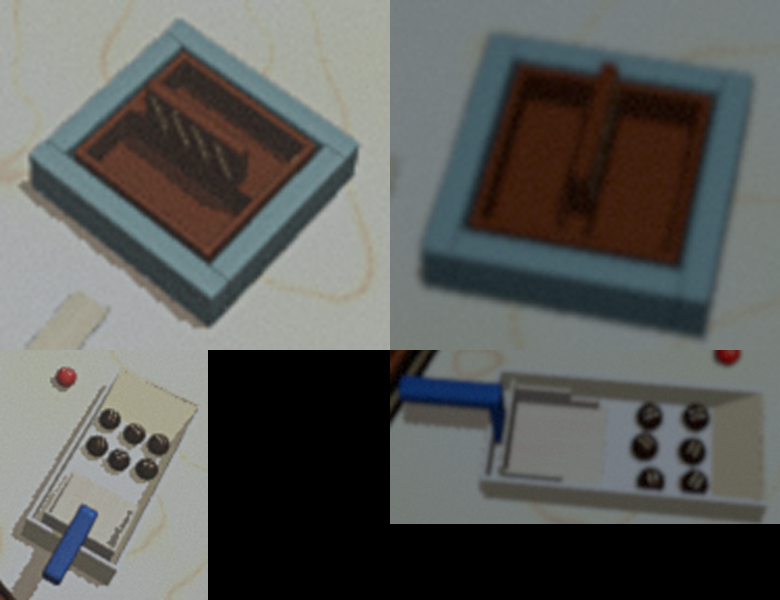

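The crop confirms the dish in the mould (handle with cream stripes), the scoop with its mouth facing six dark truffles, and the red ball outside the tub. I'm moving above the dish for a closer look.

Emit:
jog_arm(
  series=[
    [0.05, [0.028, 0.05, 0.01], 10],
    [0.05, [0.056, 0.1, 0.02], 20],
    [0.05, [0.084, 0.15, 0.03], 30],
    [0.05, [0.112, 0.2, 0.04], 40],
    [0.05, [0.14, 0.25, 0.05], 50],
    [0.05, [0.168, 0.3, 0.06], 60],
    [0.05, [0.196, 0.35, 0.07], 70],
    [0.05, [0.224, 0.4, 0.08], 74],
  ],
)

```text
time_s: 1.1
ee_pos: [0.4286, -0.1889, 0.3226]
ee_rot: [0.687, 0.727, -0.0, -0.0]
ft_force: [0.7, 0.4, 0.7]
grip_width: 0.587
finger_force: 0.0
```

Emit:
jog_arm(
  series=[
    [0.05, [0.028, 0.05, 0], 0],
    [0.05, [0.056, 0.1, 0], 0],
    [0.05, [0.08, 0.15, 0], 0],
    [0.05, [0.08, 0.18, 0], 0],
    [0.05, [0.08, 0.18, 0], 0],
  ],
)

```text
time_s: 1.72
ee_pos: [0.508, -0.009, 0.3218]
ee_rot: [0.687, 0.727, -0.0, -0.0]
ft_force: [0.0, -0.2, 0.2]
grip_width: 0.586
finger_force: 0.0
```

Run:
```python
from h import *
c=r.calibration("wrist");im=r.get_image("wrist");cv2.imwrite("pics/w1.png",im[:,:,::-1])
np.save("w1T",c["T"]);print(c["fx"],np.round(c["T"],3),r.sense()["ee_pos"],r.sense()["time_s"])
```

```text
366.79323420589463 [[ 0.998  0.055  0.016  0.504]
 [ 0.058 -0.95  -0.308  0.07 ]
 [-0.002  0.309 -0.951  0.454]
 [ 0.     0.     0.     1.   ]] [ 0.50792176 -0.01012822  0.32193586] 1.775
```

View pics/w1.png

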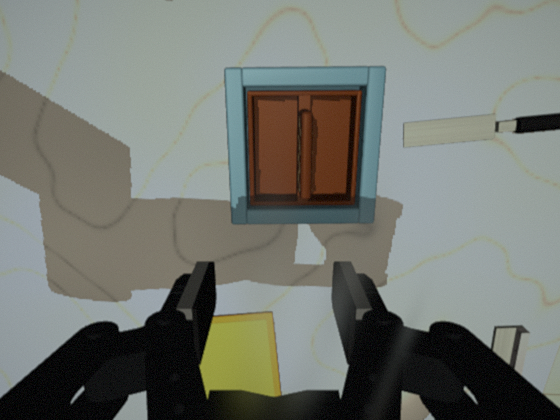

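The wrist view shows the mould at (305,145) with the dish handle running along the image's vertical at (304,155), and the board at (240,360). I'll take a second view from above the dish.

Emit:
jog_arm(
  series=[
    [0.05, [0.035, 0.02, 0], 0],
    [0.05, [0.035, 0.025, -0.05], 0],
    [0.05, [0.035, 0.025, -0.05], 0],
  ],
)

```text
time_s: 2.15
ee_pos: [0.5406, 0.0133, 0.2692]
ee_rot: [0.688, 0.726, -0.003, -0.003]
ft_force: [-0.4, 1.1, -0.2]
grip_width: 0.585
finger_force: 0.0
```

Run:
```python
from h import *
c2=r.calibration("wrist");im2=r.get_image("wrist");cv2.imwrite("pics/w2.png",im2[:,:,::-1]);print(r.sense()["ee_pos"])
im1=cv2.imread("pics/w1.png")[:,:,::-1].copy();c1=dict(c2,T=np.load("w1T.npy"))
Q=[]
for c,im in((c1,im1),(c2,im2)):
    m=mask(im,(85,40,40),(108,200,255)); m[262:]=0
    cn=big(m);h=cv2.convexHull(cn);print("mould",rect(c,h,.042))
    x,y,w,hh=cv2.boundingRect(cn)
    b=mask(im,(0,120,20),(18,255,255),(x,y,x+w,y+hh));cn=big(b);print("dish",cv2.boundingRect(cn),rect(c,cv2.convexHull(cn),.042))
    Q.append(cn)
    e=im.copy()
    x,y,w,hh=cv2.boundingRect(cn);e=cv2.resize(im[y-5:y+hh+5,x-5:x+w+5],(380,380),interpolation=cv2.INTER_CUBIC);print((x-5,y-5,w+10,hh+10));Q.append(e)
cv2.imwrite("pics/dd.png",np.hstack([Q[1],Q[3]])[:,:,::-1])
```

```text
[0.54194935 0.0132304  0.27132612]
mould [540.4   3.3 170.6 175.9   3.8]
dish (248, 90, 114, 115) [540.1   3.2 122.6 128.3   3.5]
(243, 85, 124, 125)
mould [541.1   3.7 170.5 176.    3.8]
dish (210, 111, 130, 128) [540.5   4.  123.7 130.1   3.7]
(205, 106, 140, 138)
```

View pics/dd.png

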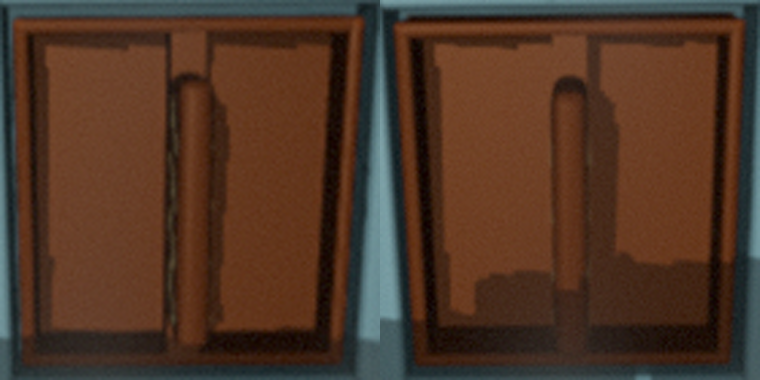

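Run:
```python
from h import *
c2=r.calibration("wrist");c1=dict(c2,T=np.load("w1T.npy"))
print(tri(c1,(306.3,111.3),c2,(274.6,136.9)),tri(c1,(305,198.5),c2,(275,233)))
```

```text
(array([0.53996178, 0.04552855, 0.04676269]), np.float64(0.0007254540860860558)) (array([ 0.54535067, -0.04797944,  0.06177867]), np.float64(0.0009052128525468088))
```

Emit:
jog_arm(
  series=[
    [0.05, [-0.001, -0.009, -0.05], 0],
    [0.05, [-0.001, -0.009, -0.1], 0],
    [0.05, [-0.001, -0.009, -0.15], 0],
    [0.05, [-0.001, -0.009, -0.185], 0],
    [0.05, [-0.001, -0.009, -0.208], 0],
    [0.05, [-0.001, -0.009, -0.208], 0],
  ],
)

```text
time_s: 2.95
ee_pos: [0.5424, 0.0044, 0.0645]
ee_rot: [0.688, 0.725, -0.0, -0.0]
ft_force: [0.1, -0.1, 0.4]
grip_width: 0.587
finger_force: 0.0
```

Emit:
jog_arm(
  series=[
    [0.0, [-0.001, 0, 0], 0],
    [0.0, [-0.001, 0, 0], 0],
    [0.0, [-0.001, 0, 0], 0],
    [0.0, [-0.001, 0, 0], 0],
    [0.0, [-0.001, 0, 0], 0],
  ],
  squeeze=60,
)

```text
time_s: 3.58
ee_pos: [0.5421, 0.0051, 0.0661]
ee_rot: [0.688, 0.726, 0.001, 0.001]
ft_force: [-1.5, -0.6, 7.8]
grip_width: 0.128
finger_force: 60.0
```

Emit:
jog_arm(
  series=[
    [0.0, [0, 0, 0.015], 0],
    [0.0, [0, 0, 0.04], 0],
    [0.0, [0, 0, 0.07], 0],
    [0.0, [0, 0, 0.09], 0],
    [0.0, [-0.006, -0.02, 0.1], 0],
    [0.0, [-0.016, -0.06, 0.1], 0],
    [0.0, [-0.027, -0.1, 0.1], 1],
    [0.0, [-0.038, -0.14, 0.1], 2],
  ],
)

```text
time_s: 4.58
ee_pos: [0.5019, -0.1365, 0.1645]
ee_rot: [0.675, 0.738, -0.0, -0.0]
ft_force: [0.3, -0.9, -2.6]
grip_width: 0.13
finger_force: 58.7
```

Emit:
jog_arm(
  series=[
    [0.0, [-0.011, -0.04, 0], 1],
    [0.0, [-0.022, -0.08, 0], 2],
    [0.0, [-0.033, -0.12, 0], 2],
    [0.0, [-0.042, -0.155, 0], 2],
    [0.0, [-0.048, -0.178, 0], 2],
    [0.0, [-0.05, -0.186, -0.01], 2],
    [0.0, [-0.05, -0.187, -0.04], 2],
    [0.0, [-0.05, -0.187, -0.04], 2],
  ],
)

```text
time_s: 5.58
ee_pos: [0.4511, -0.3201, 0.122]
ee_rot: [0.662, 0.749, -0.0, -0.003]
ft_force: [-0.5, -0.2, -0.6]
grip_width: 0.131
finger_force: 58.8
```

Run:
```python
from h import *
s=r.sense();print(s["ee_pos"],s["ft_force"],s["grip_width"])
I={n:r.get_image(n) for n in("scene","side")}
C={n:r.calibration(n) for n in I}
for n,im in I.items(): cv2.imwrite(f"pics/{n}2.png",im[:,:,::-1])
# dish outline brown near board
for n,roi in(("scene",(190,85,300,175)),("side",(310,85,420,185))):
    m=mask(I[n],(0,110,20),(17,255,255),roi);cn=big(m);print(n,cv2.contourArea(cn),cv2.boundingRect(cn))
u=[cv2.resize(I[n][y0:y1,x0:x1],(390,330),interpolation=cv2.INTER_CUBIC) for n,(x0,y0,x1,y1) in(("scene",(170,60,310,180)),("side",(290,60,430,180)))]
cv2.imwrite("pics/d2.png",np.hstack(u)[:,:,::-1])
```

```text
[ 0.4510791  -0.32014493  0.12200534] [-0.5140366  -0.2087784  -0.57452935] 0.13090851498324568
scene 194.0 (218, 117, 34, 22)
side 1766.0 (341, 97, 52, 52)
```

View pics/d2.png

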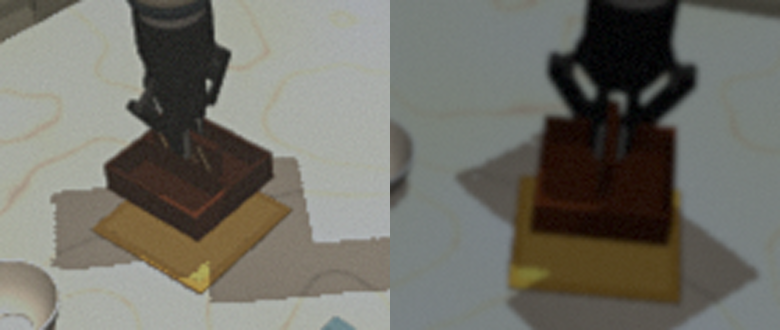

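The dish hangs level over the board. I'm lowering it slowly.

Emit:
jog_arm(
  series=[
    [0.0, [0.002, -0.001, -0.02], 0],
    [0.0, [0.002, -0.001, -0.038], 0],
    [0.0, [0.002, -0.001, -0.047], 0],
    [0.0, [0.002, -0.001, -0.051], 0],
    [0.0, [0.002, -0.001, -0.054], 0],
    [0.0, [0.002, -0.001, -0.056], 0],
    [0.0, [0.002, -0.001, -0.057], 0],
  ],
)

```text
time_s: 6.55
ee_pos: [0.4553, -0.3228, 0.0675]
ee_rot: [0.662, 0.749, 0.0, 0.0]
ft_force: [-0.2, -0.6, -1.8]
grip_width: 0.124
finger_force: 58.8
```

Emit:
jog_arm(
  series=[
    [0.0, [-0.002, 0, -0.002], 0],
    [0.0, [-0.002, 0, -0.003], 0],
    [0.0, [-0.002, 0, -0.003], 0],
  ],
)

```text
time_s: 6.92
ee_pos: [0.454, -0.3229, 0.0661]
ee_rot: [0.662, 0.749, 0.0, 0.001]
ft_force: [-0.4, 3.8, 12.7]
grip_width: 0.125
finger_force: 61.2
```

Emit:
jog_arm(
  series=[
    [0.01, [0, 0, 0.001], 0],
    [0.02, [0, 0, 0.001], 0],
    [0.045, [0, 0, 0.001], 0],
    [0.045, [0, 0, 0.001], 0],
    [0.045, [0, 0, 0.03], 0],
    [0.045, [0, 0, 0.08], 0],
    [0.05, [0.02, 0.05, 0.13], 0],
    [0.05, [0.035, 0.1, 0.18], 0],
  ],
)

```text
time_s: 7.92
ee_pos: [0.4839, -0.2364, 0.2314]
ee_rot: [0.663, 0.749, 0.0, 0.0]
ft_force: [0.7, -0.1, -0.7]
grip_width: 0.585
finger_force: 0.0
```

Emit:
jog_arm(
  series=[
    [0.06, [0.012, 0.055, 0.02], -10],
    [0.06, [0.024, 0.11, 0.04], -20],
    [0.06, [0.036, 0.165, 0.06], -30],
    [0.06, [0.048, 0.22, 0.08], -40],
    [0.06, [0.06, 0.275, 0.09], -50],
    [0.06, [0.072, 0.33, 0.09], -60],
    [0.06, [0.084, 0.385, 0.09], -70],
    [0.06, [0.09, 0.44, 0.09], -80],
  ],
)

```text
time_s: 8.93
ee_pos: [0.5739, 0.2048, 0.3199]
ee_rot: [0.989, 0.145, 0.0, 0.0]
ft_force: [1.0, -0.2, 0.0]
grip_width: 0.7
finger_force: 0.0
```

Emit:
jog_arm(
  series=[
    [0.06, [0.0, 0.05, 0], -6],
    [0.06, [0.0, 0.08, 0], -6],
    [0.06, [0.0, 0.08, 0], -6],
    [0.06, [0.0, 0.08, 0], -6],
  ],
)

```text
time_s: 9.43
ee_pos: [0.5735, 0.2824, 0.3196]
ee_rot: [0.995, 0.097, -0.0, 0.0]
ft_force: [0.1, -0.5, 0.7]
grip_width: 0.704
finger_force: 0.0
```

Run:
```python
from h import *
s=r.sense();print(s["ee_pos"],s["ee_rot"],s["qpos"])
c=r.calibration("wrist");im=r.get_image("wrist");cv2.imwrite("pics/w3.png",im[:,:,::-1]);np.save("w3T",c["T"]);print(np.round(c["T"],3))
```

```text
[0.57349426 0.28239086 0.3196165 ] [ 9.95332279e-01  9.65060594e-02 -3.72628818e-04  3.11106360e-04] [ 4.39088083e-01  3.71185102e-01  1.52290927e+00 -3.54088125e-04
  1.24840921e+00  1.81668374e+00]
[[ 0.193 -0.933 -0.305  0.652]
 [-0.981 -0.183 -0.06   0.298]
 [-0.     0.311 -0.95   0.451]
 [ 0.     0.     0.     1.   ]]
```

View pics/w3.png

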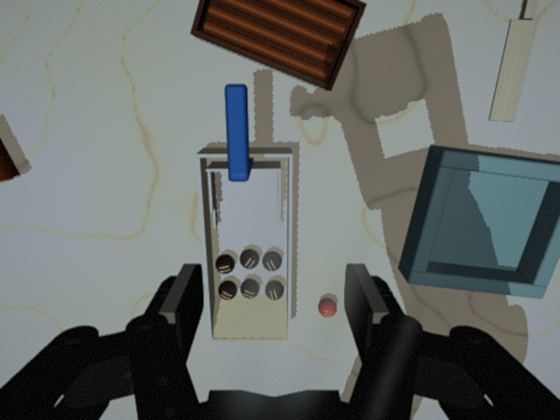

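The view shows the tub with rim corners near (200,152), (295,152), (213,339) and (288,339). The blue bar runs from (236,86) to (238,180), the truffles are at (226–274, 259–290), and the red ball at (327,307) is outside. I'll take a second view closer to the bar.

Emit:
jog_arm(
  series=[
    [0.06, [0.03, 0.02, 0], 0],
    [0.06, [0.07, 0.03, -0.05], 0],
    [0.06, [0.07, 0.03, -0.07], 0],
    [0.06, [0.07, 0.03, -0.07], 0],
  ],
)

```text
time_s: 9.98
ee_pos: [0.6425, 0.3113, 0.2476]
ee_rot: [0.995, 0.096, -0.002, 0.001]
ft_force: [-0.3, 0.2, 0.1]
grip_width: 0.702
finger_force: 0.0
```

Run:
```python
from h import *
c2=r.calibration("wrist");im2=r.get_image("wrist");cv2.imwrite("pics/w4.png",im2[:,:,::-1]);print(r.sense()["ee_pos"])
im1=cv2.imread("pics/w3.png")[:,:,::-1].copy();c1=dict(c2,T=np.load("w3T.npy"))
E=[]
for c,im in((c1,im1),(c2,im2)):
    cn=big(mask(im,(106,150,60),(125,255,255)));mr=cv2.minAreaRect(cn);print("bar",np.round(cv2.boxPoints(mr)).tolist(),rect(c,cn,.109))
    b=cv2.boxPoints(mr);b=b[np.argsort(b[:,1])];E.append((b[:2].mean(0),b[2:].mean(0)))
print(tri(c1,E[0][0],c2,E[1][0]),tri(c1,E[0][1],c2,E[1][1]))
for p in((200,152),(295,151),(213,339),(288,339)):print(np.round(onplane(c1,p,.045),4))
# truffles
g=mask(im1,(0,0,0),(179,255,75),(212,246,290,304));n,l,st,ct=cv2.connectedComponentsWithStats(g)
for k in range(1,n):
    if st[k,4]>60:print(st[k,4],np.round(ct[k]),np.round(onplane(c1,ct[k],.017),4)[:2])
```

```text
[0.64313159 0.31187737 0.24975875]
bar [[225.0, 85.0], [245.0, 84.0], [249.0, 180.0], [228.0, 181.0]] [602.2 322.6  86.9  19.2  11.4]
bar [[236.0, 182.0], [259.0, 182.0], [259.0, 284.0], [236.0, 284.0]] [603.9 324.3  88.1  17.6  10.3]
(array([0.6447487 , 0.33212004, 0.0997064 ]), np.float64(0.00032877305227677295)) (array([0.5574873 , 0.31562143, 0.10319241]), np.float64(0.0028354640404797886))
[0.5659 0.3642 0.045 ]
[0.5874 0.2607 0.045 ]
[0.322  0.3146 0.045 ]
[0.3412 0.2171 0.045 ]
228 [249. 257.] [0.4349 0.288 ]
185 [272. 259.] [0.4385 0.2578]
251 [225. 263.] [0.421  0.3177]
77 [213. 286.] [0.3834 0.3285]
206 [250. 286.] [0.3926 0.2797]
248 [227. 289.] [0.3832 0.3085]
184 [275. 288.] [0.3967 0.2459]
```

View pics/w4.png

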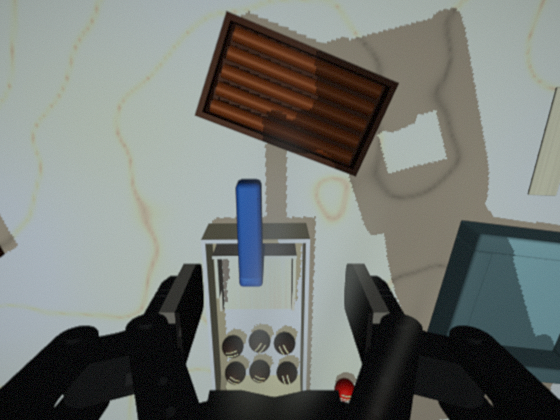

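The bar's top is at about z 0.10–0.11, its centre at (0.603,0.324) with yaw 11°. The tub centre is (0.454,0.289), yaw 10.8°. I'm descending onto the bar.

Emit:
jog_arm(
  series=[
    [0.06, [-0.03, 0.006, -0.04], 0],
    [0.06, [-0.05, 0.01, -0.09], 0],
    [0.06, [-0.05, 0.01, -0.13], 0],
    [0.06, [-0.05, 0.01, -0.15], 0],
    [0.06, [-0.05, 0.01, -0.158], 0],
    [0.06, [-0.05, 0.01, -0.158], 0],
    [0.06, [-0.05, 0.01, -0.158], 0],
  ],
)

```text
time_s: 10.9
ee_pos: [0.5948, 0.3234, 0.0937]
ee_rot: [0.995, 0.096, 0.001, -0.001]
ft_force: [0.1, -0.7, 0.2]
grip_width: 0.707
finger_force: 0.0
```

Emit:
jog_arm(
  series=[
    [0.0, [0, 0, 0], 0],
    [0.0, [0, 0, 0], 0],
    [0.0, [0, 0, 0], 0],
    [0.0, [0, 0, 0], 0],
    [0.0, [0, 0, 0], 0],
    [0.0, [0, 0, 0], 0],
  ],
  squeeze=60,
)

```text
time_s: 11.65
ee_pos: [0.5941, 0.323, 0.0924]
ee_rot: [0.995, 0.096, 0.0, -0.0]
ft_force: [0.0, -1.7, 5.0]
grip_width: 0.223
finger_force: 62.6
```

Emit:
jog_arm(
  series=[
    [0.0, [-0.007, -0.005, -0.001], 0],
    [0.0, [-0.018, -0.0075, -0.002], 0],
    [0.0, [-0.03, -0.01, -0.002], 0],
    [0.0, [-0.042, -0.012, -0.002], 0],
    [0.0, [-0.054, -0.0145, -0.002], 0],
    [0.0, [-0.066, -0.0165, -0.002], 0],
    [0.0, [-0.077, -0.019, -0.002], 0],
    [0.0, [-0.086, -0.0205, -0.002], 0],
  ],
)

```text
time_s: 12.65
ee_pos: [0.5111, 0.3042, 0.0923]
ee_rot: [0.995, 0.096, 0.004, -0.002]
ft_force: [8.2, 0.1, 9.9]
grip_width: 0.222
finger_force: 63.2
```

```bash
cat > look.py <<'E'
from h import *
import sys
k=sys.argv[1]
s=r.sense();print(s["time_s"],np.round(s["ee_pos"],4),np.round(s["ft_force"],1),s["grip_width"])
B={"scene":(330,190,450,330),"side":(210,290,390,400)} if len(sys.argv)<3 else {"scene":(160,60,340,190),"side":(270,60,430,200)}
u=[]
for n,(x0,y0,x1,y1) in B.items():
    im=r.get_image(n);cv2.imwrite(f"pics/{k}_{n}.png",im[:,:,::-1])
    f=min(400/(x1-x0),440/(y1-y0));w=cv2.resize(im[y0:y1,x0:x1],None,fx=f,fy=f,interpolation=cv2.INTER_CUBIC)
    z=np.zeros((440,400,3),np.uint8);w=w[:440,:400];z[:w.shape[0],:w.shape[1]]=w;u.append(z)
cv2.imwrite(f"pics/{k}.png",np.hstack(u)[:,:,::-1])
E
python3 - <<'E'
from h import *
s=r.sense();print(s["ee_pos"],s["ft_force"])
c=r.calibration("side");im=r.get_image("side");cv2.imwrite("pics/s5.png",im[:,:,::-1])
g=mask(im,(0,0,0),(179,255,70),(270,325,375,390));n,l,st,ct=cv2.connectedComponentsWithStats(g)
for k in range(1,n):
    if st[k,4]>30:print(st[k],np.round(ct[k]),np.round(onplane(c,ct[k],.02),4)[:2])
cn=big(mask(im,(106,120,40),(125,255,255),(190,290,380,380)));print(cv2.boundingRect(cn))
E
```

```text
[0.51112208 0.30417549 0.09228929] [8.22395533 0.07286606 9.93538049]
[270 325  21  34 362] [279. 339.] [0.5073 0.2736]
[296 334  24   5  86] [307. 336.] [0.456  0.2513]
[323 334  29  46 858] [337. 358.] [0.3907 0.2779]
(276, 329, 15, 29)
```

Emit:
jog_arm(
  series=[
    [0.0, [-0.006, -0.001, 0.001], 0],
    [0.0, [-0.013, -0.0025, 0.001], 0],
    [0.0, [-0.018, -0.0035, 0.003], 0],
    [0.0, [-0.023, -0.0045, 0.008], 0],
    [0.0, [-0.028, -0.0055, 0.013], 0],
    [0.0, [-0.033, -0.0065, 0.018], 0],
    [0.0, [-0.037, -0.007, 0.022], 0],
    [0.0, [-0.037, -0.007, 0.022], 0],
  ],
)

```text
time_s: 13.7
ee_pos: [0.4785, 0.2993, 0.1163]
ee_rot: [0.995, 0.098, 0.009, -0.003]
ft_force: [16.6, 3.4, 12.6]
grip_width: 0.226
finger_force: 67.0
```

```bash
python3 look.py a
```

```text
13.7 [0.4785 0.2993 0.1163] [16.6  3.4 12.6] 0.22594369265899977
```

View pics/a.png

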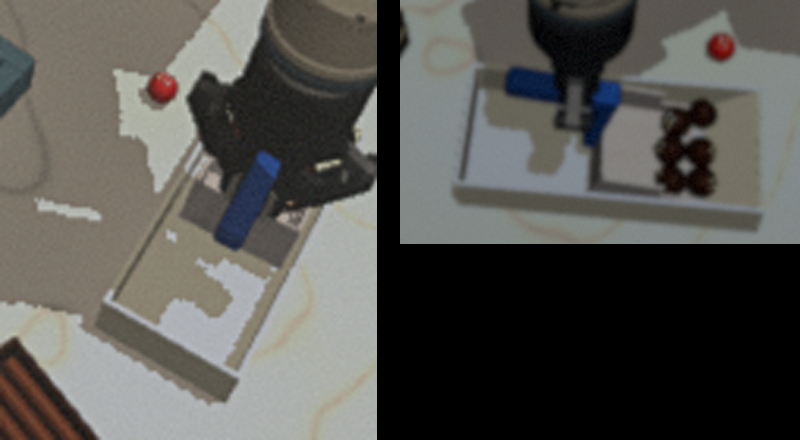

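The side crop shows all the truffles at the pan's front half, against the ramp (columns at 675 and 703 px). Next I'll loosen the grip and press down, so the lip rides on the ramp and the mouth tips up.

Emit:
jog_arm(
  series=[
    [0.0, [0.0, 0.0, 0.0], 0],
    [0.0, [0.002, 0.0, -0.004], 0],
    [0.0, [0.004, 0.001, -0.008], 0],
    [0.0, [0.007, 0.001, -0.012], 0],
    [0.0, [0.01, 0.002, -0.017], 0],
    [0.0, [0.013, 0.0025, -0.022], 0],
    [0.0, [0.013, 0.0025, -0.022], 0],
  ],
  squeeze=20,
)

```text
time_s: 14.68
ee_pos: [0.4943, 0.3023, 0.0955]
ee_rot: [0.995, 0.098, 0.011, -0.004]
ft_force: [21.8, -0.2, 20.6]
grip_width: 0.224
finger_force: 68.3
```

```bash
cat > meas.py <<'E'
from h import *
import sys
s=r.sense();print(s["time_s"],np.round(s["ee_pos"],4),np.round(s["ft_force"],1),round(s["grip_width"],3))
c=r.calibration("side");im=r.get_image("side");cv2.imwrite("pics/"+sys.argv[1],im[:,:,::-1])
x0,y0,x1,y1=map(int,sys.argv[2:6])
g=mask(im,(0,0,0),(179,255,70),(x0,y0,x1,y1));n,l,st,ct=cv2.connectedComponentsWithStats(g)
for k in range(1,n):
    if st[k,4]>30:print("dark",st[k],np.round(ct[k]))
cs,_=cv2.findContours(mask(im,(106,120,40),(125,255,255),(x0,y0,x1,y1)),0,1)
for q in cs:
    if cv2.contourArea(q)>30:print("blue",np.round(cv2.boxPoints(cv2.minAreaRect(q))).tolist())
E
python3 meas.py b.png 200 290 390 395
python3 - <<'E'
import cv2,sys
sys.path.insert(0,'.')
import numpy as np
for f in("pics/a_side.png","pics/b.png"):
    im=cv2.imread(f);hs=cv2.cvtColor(im,cv2.COLOR_BGR2HSV);m=cv2.inRange(hs,(106,120,40),(125,255,255));m[:290]=0
    for q in cv2.findContours(m,0,1)[0]:
        if cv2.contourArea(q)>30:print(f,q[:,0].min(0),q[:,0].max(0),q[q[:,0,0].argmin(),0],q[q[:,0,0].argmax(),0])
    g=cv2.cvtColor(im,cv2.COLOR_BGR2GRAY)[320:385,335:385]
    d=(g<60).astype(int);print("dark per col",d.sum(0).tolist())
E
```

```text
14.675 [0.4943 0.3023 0.0955] [21.8 -0.2 20.6] 0.224
dark [200 291  14  39 351] [205. 307.]
dark [ 242  290   67   69 2388] [277. 319.]
dark [300 334  26   6  92] [312. 336.]
dark [324 334  28  45 874] [338. 358.]
blue [[287.0, 330.0], [297.0, 330.0], [297.0, 357.0], [287.0, 357.0]]
blue [[248.0, 337.0], [249.0, 326.0], [272.0, 328.0], [271.0, 340.0]]
pics/a_side.png [293 326] [308 355] [293 351] [308 336]
pics/a_side.png [258 321] [280 335] [258 324] [280 335]
dark per col [35, 32, 26, 23, 25, 27, 33, 37, 38, 39, 41, 41, 39, 37, 32, 19, 7, 0, 0, 0, 0, 0, 0, 0, 0, 0, 0, 0, 0, 0, 0, 0, 0, 0, 0, 0, 0, 0, 0, 0, 0, 0, 0, 0, 0, 0, 0, 0, 0, 0]
pics/b.png [287 330] [297 357] [287 337] [297 338]
pics/b.png [248 327] [271 340] [248 333] [271 340]
dark per col [32, 26, 22, 21, 23, 29, 33, 37, 38, 39, 41, 40, 39, 35, 25, 18, 5, 0, 0, 0, 0, 0, 0, 0, 0, 0, 0, 0, 0, 0, 0, 0, 0, 0, 0, 0, 0, 0, 0, 0, 0, 0, 0, 0, 0, 0, 0, 0, 0, 0]
```

Emit:
jog_arm(
  series=[
    [0.0, [0.006, 0.001, 0.003], 0],
    [0.0, [0.006, 0.001, 0.004], 0],
    [0.0, [0.006, 0.001, 0.004], 0],
    [0.0, [0.002, 0.0, 0.007], 0],
    [0.0, [-0.004, -0.001, 0.013], 0],
    [0.0, [-0.011, -0.002, 0.02], 0],
    [0.0, [-0.018, -0.0035, 0.027], 0],
    [0.0, [-0.024, -0.0045, 0.033], 0],
  ],
  squeeze=120,
)

```text
time_s: 15.72
ee_pos: [0.4648, 0.2956, 0.1252]
ee_rot: [0.995, 0.098, 0.006, -0.002]
ft_force: [14.8, 1.6, 1.1]
grip_width: 0.212
finger_force: 118.2
```

```bash
python3 meas.py c.png 200 290 390 395
python3 - <<'E'
import cv2
im=cv2.imread("pics/c.png");g=cv2.cvtColor(im,cv2.COLOR_BGR2GRAY)[320:385,300:385]
print("dark per col from 300",(g<60).sum(0).tolist())
E
```

```text
15.725 [0.4648 0.2956 0.1252] [14.8  1.6  1.1] 0.212
dark [200 291  14  39 351] [205. 307.]
dark [ 254  290   75   88 2350] [295. 320.]
dark [315 330  40  48 939] [340. 354.]
blue [[301.0, 341.0], [307.0, 323.0], [316.0, 326.0], [310.0, 344.0]]
blue [[262.0, 328.0], [264.0, 316.0], [291.0, 321.0], [289.0, 333.0]]
dark per col from 300 [49, 48, 47, 31, 27, 25, 24, 23, 21, 17, 14, 12, 10, 8, 5, 3, 0, 0, 0, 0, 0, 0, 0, 0, 0, 0, 0, 0, 3, 9, 16, 29, 36, 37, 37, 37, 39, 39, 38, 30, 27, 24, 26, 29, 33, 38, 39, 41, 41, 40, 39, 36, 26, 9, 0, 0, 0, 0, 0, 0, 0, 0, 0, 0, 0, 0, 0, 0, 0, 0, 0, 0, 0, 0, 0, 0, 0, 0, 0, 0, 0, 0, 0, 0, 0]
```

Both truffle rows are now behind the lip: columns at 335 and 348 px, lip at about 355 px. I'm pressing down to tilt the mouth up.

Emit:
jog_arm(
  series=[
    [0.0, [0.003, 0.0005, -0.006], 0],
    [0.0, [0.007, 0.0015, -0.012], 0],
    [0.0, [0.011, 0.002, -0.018], 0],
    [0.0, [0.015, 0.003, -0.024], 0],
    [0.0, [0.02, 0.004, -0.03], 0],
    [0.0, [0.025, 0.005, -0.036], 0],
    [0.0, [0.031, 0.006, -0.04], 0],
    [0.0, [0.037, 0.007, -0.043], 0],
  ],
  squeeze=45,
)

```text
time_s: 16.77
ee_pos: [0.5029, 0.3036, 0.0859]
ee_rot: [0.995, 0.096, 0.007, -0.003]
ft_force: [4.9, -3.1, 32.8]
grip_width: 0.212
finger_force: 129.2
```

```bash
python3 meas.py d.png 200 290 390 395
python3 - <<'E'
import cv2
im=cv2.imread("pics/d.png");g=cv2.cvtColor(im,cv2.COLOR_BGR2GRAY)[335:385,300:385]
print("dark per col from 300",(g<60).sum(0).tolist())
E
```

```text
16.775 [0.5029 0.3036 0.0859] [ 4.9 -3.1 32.8] 0.212
dark [200 290  14  40 349] [205. 307.]
dark [ 241  290   64   70 2500] [272. 320.]
dark [341 333  14  42 449] [348. 354.]
dark [297 334  27   6 101] [310. 336.]
dark [323 338  16  40 434] [331. 358.]
blue [[281.0, 332.0], [290.0, 330.0], [294.0, 358.0], [285.0, 359.0]]
blue [[242.0, 340.0], [242.0, 329.0], [267.0, 330.0], [266.0, 341.0]]
dark per col from 300 [0, 0, 0, 0, 0, 0, 0, 0, 0, 0, 0, 0, 0, 0, 0, 0, 0, 0, 0, 0, 0, 0, 0, 0, 6, 13, 20, 27, 35, 36, 38, 38, 39, 38, 36, 30, 23, 9, 4, 0, 0, 0, 15, 26, 32, 39, 39, 40, 40, 40, 39, 39, 31, 25, 11, 0, 0, 0, 0, 0, 0, 0, 0, 0, 0, 0, 0, 0, 0, 0, 0, 0, 0, 0, 0, 0, 0, 0, 0, 0, 0, 0, 0, 0, 0]
```

Emit:
jog_arm(
  series=[
    [0.0, [0, 0, 0], 0],
    [0.0, [0, 0, 0], 0],
    [0.0, [0, 0, 0], 0],
    [0.0, [0, 0, 0], 0],
  ],
  squeeze=120,
)

```text
time_s: 17.32
ee_pos: [0.503, 0.3036, 0.0858]
ee_rot: [0.995, 0.097, 0.007, -0.003]
ft_force: [5.7, -1.2, 35.3]
grip_width: 0.21
finger_force: 130.5
```

```bash
python3 meas.py e.png 200 290 390 395
python3 - <<'E'
import cv2
im=cv2.imread("pics/e.png");g=cv2.cvtColor(im,cv2.COLOR_BGR2GRAY)[340:385,300:385]
print("dark per col from 300",(g<60).sum(0).tolist())
x=g[:, :60]
for row in x[::2]: print(''.join('#' if v<60 else '+' if v<110 else '.' for v in row))
E
```

```text
17.325 [0.503  0.3036 0.0858] [ 5.7 -1.2 35.3] 0.21
dark [200 291  14  39 346] [205. 307.]
dark [ 240  290   63   70 2508] [272. 320.]
dark [341 333  14  42 446] [348. 354.]
dark [294 334  30  39 498] [304. 351.]
blue [[282.0, 331.0], [291.0, 331.0], [291.0, 358.0], [282.0, 358.0]]
blue [[242.0, 340.0], [242.0, 329.0], [267.0, 330.0], [266.0, 342.0]]
dark per col from 300 [22, 32, 32, 32, 32, 30, 28, 24, 13, 9, 8, 6, 3, 0, 0, 0, 0, 0, 0, 0, 0, 0, 0, 0, 0, 0, 0, 0, 0, 0, 0, 0, 0, 0, 0, 0, 0, 0, 0, 0, 0, 0, 12, 22, 27, 34, 34, 35, 35, 34, 34, 34, 30, 21, 14, 0, 0, 0, 0, 0, 0, 0, 0, 0, 0, 0, 0, 0, 0, 0, 0, 0, 0, 0, 0, 0, 0, 0, 0, 0, 0, 0, 0, 0, 0]
+############++++++++++++++++++++++++++..+#############++...
+############+...........................+#############++...
+###########++...........................++###########++....
+##########++..............................++########+++....
+#########++...............................++########++.....
########++................................+###########++....
########++...............................+#############++...
#######++++.........
[... 255 characters left out ...]
...........++#########++.....
#####+++.................................++###########++....
######+++...............................++#############++...
########++...............................+#############++...
########++...............................++###########++....
+++++###++................................++#########+++....
++++++++++..................................+++##+++++......
+++++++++++++++++++++++........................+++..........
................+++++++.....................................
+++++++++++++...............................................
+++++++++++++++++++++++++++++++++++.........................
++++++++++++++++++++++++++++++++++++++++++++++++++++++++....
```

One row of three rolled to the back wall of the pan (px 300–308) and the other three stay on the ramp. I'm lifting now.

Emit:
jog_arm(
  series=[
    [0.0, [0.0, 0, 0.006], 0],
    [0.0, [0.0, 0, 0.014], 0],
    [0.0, [0, 0, 0.024], 0],
    [0.0, [0, 0, 0.038], 0],
    [0.0, [0, 0, 0.055], 0],
    [0.0, [0, 0, 0.075], 0],
    [0.0, [0, 0, 0.09], 0],
    [0.0, [0, 0, 0.1], 0],
  ],
)

```text
time_s: 18.38
ee_pos: [0.4969, 0.3006, 0.1813]
ee_rot: [0.995, 0.096, 0.0, -0.0]
ft_force: [0.3, 0.2, -2.9]
grip_width: 0.211
finger_force: 124.7
```

Emit:
jog_arm(
  series=[
    [0.0, [0, 0, 0.01], 0],
    [0.0, [0, 0, 0.01], 0],
    [0.0, [0, 0, 0.01], 0],
  ],
)

```text
time_s: 18.75
ee_pos: [0.4964, 0.3003, 0.1895]
ee_rot: [0.995, 0.096, -0.0, 0.0]
ft_force: [-1.4, -0.3, -2.2]
grip_width: 0.212
finger_force: 124.7
```

```bash
python3 meas.py f.png 200 250 390 395
python3 - <<'E'
from h import *
im=cv2.imread("pics/f.png");g=cv2.cvtColor(im,cv2.COLOR_BGR2GRAY)[260:385,270:370]
for row in g[::3]: print(''.join('#' if v<55 else '+' if v<100 else '.' for v in row))
im=im[:,:,::-1].copy();c=r.calibration("side")
cn=big(mask(im,(0,110,15),(17,255,255),(300,85,430,195)));print("dish",rect(c,cv2.convexHull(cn),.042),cv2.boundingRect(cn))
E
```

```text
18.75 [0.4964 0.3003 0.1895] [-1.4 -0.3 -2.2] 0.212
dark [ 239  250   95   86 3458] [280. 283.]
dark [200 291  14  39 341] [205. 307.]
dark [299 308  32  40 582] [309. 325.]
dark [251 326  16  41 429] [259. 346.]
dark [299 352  33   6 137] [314. 354.]
blue [[283.0, 302.0], [294.0, 301.0], [298.0, 333.0], [287.0, 334.0]]
blue [[241.0, 301.0], [269.0, 301.0], [269.0, 313.0], [241.0, 313.0]]
###++++++++++++++++++++++++###########################++++++++++++++++++++++++++++++++++++++++++++++
+++++++++++++++++++++++######################################+++++++++++++++++++++++++++++++++++++++
++++++++++++++##############################################++++++++++++++++++++++++++++++++++++++++
##################################++++++++++++++++##########++++++++++++++++++++++++++++++++++++++++
##################################++++++++++++++++++++++++++++++++++++++++++++++++++++++++++++++++++
#################################+++++++++++++++++++++++++++++++++++++++++++++++++++++++++++++++++++
################################++++++++++++++++++++++++++++++++++++++++++++++++++++++++++++++++++++
#
[... 2894 characters left out ...]
.................................
....................................................................................................
....................................................................................................
....................................................................................................
+++.................................................................................................
+++++++++++++++++++++++++++++++++++++...............................................................
+++++++++++++++++++++++++++++++++++++++++++++++++++++++++++++++++++++++.............................
dish [ 486.2 -285.6   82.7   11.2   60.3] (338, 135, 23, 17)
```

Emit:
jog_arm(
  series=[
    [0.012, [0, 0, 0], 0],
    [0.012, [0, 0, 0], 0],
    [0.012, [0, 0, 0], 0],
  ],
  squeeze=80,
)

```text
time_s: 19.18
ee_pos: [0.4967, 0.3005, 0.1898]
ee_rot: [0.995, 0.096, -0.0, 0.0]
ft_force: [0.6, -0.4, -2.2]
grip_width: 0.212
finger_force: 124.7
```

```bash
python3 meas.py g.png 200 250 390 395
python3 - <<'E'
from h import *
im=cv2.imread("pics/g.png")[:,:,::-1].copy();c=r.calibration("side")
m=mask(im,(0,70,10),(20,255,160),(325,110,400,180));cn=big(cv2.morphologyEx(m,cv2.MORPH_CLOSE,np.ones((5,5))));print("dish",rect(c,cv2.convexHull(cn),.042),cv2.boundingRect(cn),cv2.contourArea(cn))
E
```

```text
19.175 [0.4967 0.3005 0.1898] [ 0.6 -0.4 -2.2] 0.212
dark [ 239  250   95   85 3418] [279. 283.]
dark [200 291  14  39 338] [205. 307.]
dark [299 308  32  40 587] [309. 325.]
dark [248 326  16  41 423] [255. 346.]
dark [299 352  34   7 145] [315. 354.]
blue [[283.0, 302.0], [294.0, 300.0], [298.0, 332.0], [288.0, 334.0]]
blue [[241.0, 312.0], [241.0, 300.0], [269.0, 301.0], [268.0, 314.0]]
dish [ 489.3 -282.5   96.7   15.8   58.5] (333, 134, 28, 20) 111.5
```

The gripper self-locks at its closed force, so tilting will be done by opening to just under the bar width (about 20 mm). I'm carrying the load to the dish smoothly.

Emit:
jog_arm(
  series=[
    [0.0, [0.001, -0.008, 0.005], 0],
    [0.0, [0.004, -0.025, 0.005], 0],
    [0.0, [0.009, -0.05, 0.005], 0],
    [0.0, [0.014, -0.085, 0.005], 0],
    [0.0, [0.021, -0.125, 0.005], 0],
    [0.0, [0.029, -0.168, 0.005], 0],
    [0.0, [0.036, -0.212, 0.005], 0],
    [0.0, [0.044, -0.256, 0.005], 0],
  ],
  squeeze=120,
)

```text
time_s: 20.23
ee_pos: [0.5405, 0.042, 0.1952]
ee_rot: [0.995, 0.096, 0.0, 0.0]
ft_force: [0.5, 0.7, -3.2]
grip_width: 0.217
finger_force: 124.7
```

Emit:
jog_arm(
  series=[
    [0.0, [0.007, -0.044, 0], 0],
    [0.0, [0.015, -0.088, 0], -1],
    [0.0, [0.022, -0.132, 0], -2],
    [0.0, [0.03, -0.176, 0], -3],
    [0.0, [0.037, -0.216, 0], -4],
    [0.0, [0.043, -0.252, 0], -4],
    [0.0, [0.048, -0.282, 0], -4],
    [0.0, [0.052, -0.306, 0], -4],
  ],
)

```text
time_s: 21.22
ee_pos: [0.592, -0.2637, 0.195]
ee_rot: [0.998, 0.061, -0.0, 0.0]
ft_force: [-0.8, 0.3, -2.7]
grip_width: 0.214
finger_force: 124.7
```

Emit:
jog_arm(
  series=[
    [0.0, [0.004, -0.02, 0], 0],
    [0.0, [0.006, -0.034, 0], 0],
    [0.0, [0.007, -0.042, 0], 0],
    [0.0, [0.007, -0.044, 0], 0],
    [0.0, [0.007, -0.044, -0.005], 0],
    [0.0, [0.007, -0.044, -0.005], 0],
  ],
)

```text
time_s: 21.98
ee_pos: [0.5993, -0.3047, 0.1893]
ee_rot: [0.998, 0.062, -0.001, -0.0]
ft_force: [-0.0, 0.3, -3.1]
grip_width: 0.217
finger_force: 124.7
```

```bash
python3 look.py h d
python3 - <<'E'
from cell import r
print(r.sense()["ee_rot"])
E
```

```text
21.975 [ 0.5993 -0.3047  0.1893] [-0.   0.3 -3.1] 0.21659887870866826
[ 9.98081317e-01  6.19163530e-02 -1.64968036e-04 -1.49861980e-04]
```

View pics/h.png

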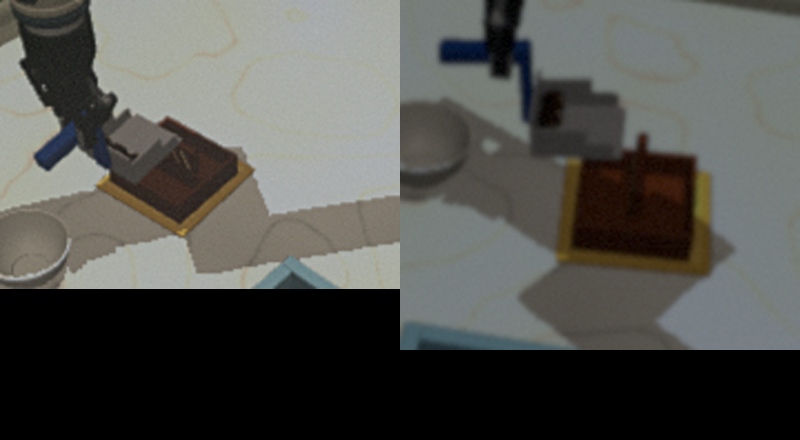

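The scoop is beside and above the dish, with its truffles at the back of the pan and the mouth facing the handle. The dish stands flat on the board. Next I lower slightly and loosen in small steps.

Emit:
jog_arm(
  series=[
    [0.0, [0.001, -0.001, -0.007], 0],
    [0.0, [0.001, -0.001, -0.013], 0],
    [0.0188, [0.001, -0.001, -0.014], 0],
    [0.019, [0.001, -0.001, -0.014], 0],
    [0.019, [0.001, -0.001, -0.014], 0],
  ],
  squeeze=20,
)

```text
time_s: 22.7
ee_pos: [0.6008, -0.3066, 0.1762]
ee_rot: [0.998, 0.062, 0.0, 0.0]
ft_force: [0.9, -0.1, -2.2]
grip_width: 0.225
finger_force: 54.7
```

```bash
cat > tilt.py <<'E'
from h import *
import sys
s=r.sense();print(s["time_s"],np.round(s["ee_pos"],4),np.round(s["ft_force"],1),round(s["grip_width"],3),s["finger_force"])
im=r.get_image("side");cv2.imwrite("pics/"+sys.argv[1],im[:,:,::-1])
for q in cv2.findContours(mask(im,(104,100,30),(128,255,255),(260,40,360,125)),0,1)[0]:
    if cv2.contourArea(q)>15:print("blue",np.round(cv2.boxPoints(cv2.minAreaRect(q)),1).tolist())
g=cv2.cvtColor(im,cv2.COLOR_RGB2GRAY)[85:170,300:400]
for row in g[::3]: print(''.join('#' if v<32 else '+' if v<60 else '-' if v<90 else '.' for v in row))
E
python3 tilt.py i.png
```

```text
22.7 [ 0.6008 -0.3066  0.1762] [ 0.9 -0.1 -2.2] 0.225 54.683300256729126
blue [[313.70001220703125, 81.0999984741211], [320.0, 80.69999694824219], [321.79998779296875, 107.9000015258789], [315.5, 108.30000305175781]]
blue [[286.0, 81.0], [305.0, 81.0], [305.0, 88.0], [286.0, 88.0]]
#####################-..............................................................................
++++++#######++######+..............................................................................
.....-+######+-.-+###+-.............................................................................
......-++++++-...-+##+----..........................................................................
.................-+###+--++++++++++++++++++++-......................................................
.................-+###++++++#####++++++++++++----...-...............................................
.................-+###+++##########++++++++++++++++++++--...........................................
..................++#++++#########+++-------------+-+-+--...........................................
------...
[... 1411 characters left out ...]
............-------------------++################################################++------.....
......................---------------++################################################++-------....
...........................----------++################################################+------------
................................------+++++++++++++###################################+------------.
.................................---+------------------+---+---+++++++++++++++#######++---------....
..............................-------------------------+-------++-++-------+++------+---------......
..........................-----------------------------------------------------------------.........
```

Emit:
jog_arm(
  series=[
    [0.0193, [0, 0, 0], 0],
    [0.0193, [0, 0, 0], 0],
    [0.0195, [0, 0, 0], 0],
    [0.0195, [0, 0, 0], 0],
  ],
)

```text
time_s: 23.25
ee_pos: [0.6007, -0.3065, 0.176]
ee_rot: [0.998, 0.062, 0.0, -0.0]
ft_force: [0.6, -0.1, -3.6]
grip_width: 0.229
finger_force: 27.3
```

```bash
python3 tilt.py j.png | head -12
```

```text
23.25 [ 0.6007 -0.3065  0.176 ] [ 0.6 -0.1 -3.6] 0.229 27.328378558158875
blue [[313.70001220703125, 81.0999984741211], [320.0, 80.69999694824219], [321.8999938964844, 109.80000305175781], [315.6000061035156, 110.19999694824219]]
blue [[286.0, 81.0], [305.0, 81.0], [305.0, 87.0], [286.0, 87.0]]
#####################-..............................................................................
+++++++########+#####+-.............................................................................
.....-+######+-.-+###+-.............................................................................
......-++++++-...-+##+----..........................................................................
.................-+###+-+++++++++++++++++++++-......................................................
.................-+###++++++#####++++++++++++--.....................................................
.................-+##++++#########+++++++++++++++++++++--...........................................
-................-+##++++#########+++------+-++-++-+-++--...........................................
------............-+++++########+++------------------------.........................................
```

Emit:
jog_arm(
  series=[
    [0.0196, [0, 0, 0], 0],
    [0.0196, [0, 0, 0], 0],
    [0.0197, [0, 0, 0], 0],
    [0.0197, [0, 0, 0], 0],
  ],
)

```text
time_s: 23.8
ee_pos: [0.6007, -0.3065, 0.176]
ee_rot: [0.998, 0.062, -0.0, -0.0]
ft_force: [0.6, -0.4, -1.5]
grip_width: 0.231
finger_force: 16.3
```

```bash
python3 tilt.py k.png | head -12
```

```text
23.8 [ 0.6007 -0.3065  0.176 ] [ 0.6 -0.4 -1.5] 0.231 16.298788189888
blue [[313.6000061035156, 81.0999984741211], [320.0, 80.5999984741211], [322.20001220703125, 109.80000305175781], [315.8999938964844, 110.19999694824219]]
blue [[285.6000061035156, 86.9000015258789], [286.20001220703125, 79.4000015258789], [305.3999938964844, 80.69999694824219], [304.79998779296875, 88.30000305175781]]
#####################-..............................................................................
++++++########+######+..............................................................................
.....-+#####++-.-+###+-.............................................................................
......-++++++-...-+##+----..........................................................................
.................-+##++-+++++++++++++++++++++-......................................................
.................-+###++++++#####++++++++++++--.....................................................
.................-+##++++#########+++++++++++++++++++++-............................................
-................-+##++++#########+++----++++++++++++++--...........................................
------...........-+#++++#########++------------------------.........................................
```

Emit:
jog_arm(
  series=[
    [0.0198, [0, 0, 0], 0],
    [0.0198, [0, 0, 0], 0],
    [0.0198, [0, 0, 0], 0],
  ],
)

```text
time_s: 24.22
ee_pos: [0.6007, -0.3065, 0.176]
ee_rot: [0.998, 0.062, -0.0, -0.0]
ft_force: [0.5, -0.3, -1.9]
grip_width: 0.233
finger_force: 10.8
```

```bash
python3 tilt.py l.png | head -14
```

```text
24.225 [ 0.6007 -0.3065  0.176 ] [ 0.5 -0.3 -1.9] 0.233 10.770988315343857
blue [[314.6000061035156, 81.0], [320.0, 80.69999694824219], [321.79998779296875, 109.80000305175781], [316.3999938964844, 110.19999694824219]]
blue [[286.0, 80.0], [305.0, 80.0], [305.0, 87.0], [286.0, 87.0]]
#####################-..............................................................................
++++++#######+#######+-.............................................................................
.....-+######+-.-+###+-.............................................................................
......-++++++-...-+##+----..........................................................................
.................-+##++-+++++++++++++++++++++-......................................................
.................-+###++++++#####++++++++++++--.....................................................
.................-+##++++##########++++++++++++++++++++-............................................
-................-+##++++#########++---++-+--++++++++++--...........................................
------...........-+#++++#########++------------------------.........................................
------------......--+++##########++------------------------.........................................
-----..---------....--++++++++++++------------------------.......-+++-..............................
```

Emit:
jog_arm(
  series=[
    [0.0199, [0, 0, 0], 0],
    [0.0199, [0, 0, 0], 0],
  ],
)

```text
time_s: 24.52
ee_pos: [0.6007, -0.3065, 0.176]
ee_rot: [0.998, 0.062, -0.0, -0.0]
ft_force: [0.5, -1.0, -2.6]
grip_width: 0.231
finger_force: 5.0
```

```bash
python3 tilt.py m.png | head -18
```

```text
24.525 [ 0.6007 -0.3065  0.176 ] [ 0.5 -1.  -2.6] 0.231 4.97654914855957
blue [[304.5, 111.5], [314.1000061035156, 82.69999694824219], [321.0, 85.0], [311.3999938964844, 113.80000305175781]]
blue [[285.8999938964844, 79.19999694824219], [289.0, 71.4000015258789], [307.0, 78.5999984741211], [303.8999938964844, 86.30000305175781]]
++#################++-..............................................................................
....-++#######+#####+-..............................................................................
.....-+############+-...............................................................................
......-+++#######+-.................................................................................
..........-+####+-..................................................................................
.........-+####++---................................................................................
.......-+####+++++++++++---.........................................................................
-.....-#####+++++++++##+++++++-.....................................................................
----++####+++-++++########+++--.....................................................................
----++###+++----++#########++++++---................................................................
-------+++++----+########++-++++++++--...........................-+++-..............................
---..--++++----++########++-----------.....----------...........-+#++...............................
-----+++++++++++++++####++------------.....+#########################++++-----------................
----++++++++++++++++++++++-------------...-+###########################################+-...........
-------+++++++++++++++++++++-------------++############################################+-...........
```

Emit:
jog_arm(
  series=[
    [0.0, [-0.02, -0.0025, 0.03], 0],
    [0.0, [-0.04, -0.005, 0.032], 0],
    [0.0, [-0.04, -0.005, 0.032], 0],
  ],
  squeeze=60,
)

```text
time_s: 24.95
ee_pos: [0.5599, -0.3117, 0.2085]
ee_rot: [0.998, 0.061, 0.0, 0.0]
ft_force: [1.0, 0.3, -2.5]
grip_width: 0.225
finger_force: 59.3
```

```bash
python3 tilt.py n.png
```

```text
24.95 [ 0.5599 -0.3117  0.2085] [ 1.   0.3 -2.5] 0.225 59.295074343681335
blue [[315.79998779296875, 101.5999984741211], [332.79998779296875, 73.69999694824219], [338.79998779296875, 77.30000305175781], [321.79998779296875, 105.30000305175781]]
blue [[304.1000061035156, 66.0999984741211], [308.3999938964844, 59.0], [325.8999938964844, 69.5], [321.6000061035156, 76.5999984741211]]
.......................--++#######+-................................................................
.........................-+####+-...................................................................
......................-++#####+-....................................................................
....................-+######++++++--................................................................
.................-++#####++++++++++++++--...........................................................
---.............-+#####++++++++++++++++++-..........................................................
---------.......-+##+++++---++++++++++++-...........................................................
----------
[... 1511 characters left out ...]
......................----------++###############################################++---------..
................................------+################################################++-----------
...................................---+###############################################++------------
.......................................----+++++++####################################+-----+-------
.............................................-----------+--++---+++++++++++++########++-------------
............................................-----------------+--+--++--++--+-++-+-+-+-------+-------
...........................................-----------------------------------------------+-+-------
```

The pan is empty. I'll retreat upward and count the truffles by number.

Emit:
jog_arm(
  series=[
    [0.0, [0, 0, 0.03], 0],
    [0.0, [0, 0, 0.05], 0],
    [0.0, [0.04, 0.005, 0.05], 0],
    [0.0, [0.08, 0.01, 0.05], 0],
    [0.0, [0.08, 0.01, 0.05], 0],
  ],
  squeeze=120,
)

```text
time_s: 25.62
ee_pos: [0.6434, -0.3007, 0.2578]
ee_rot: [0.998, 0.063, 0.001, 0.0]
ft_force: [-0.2, -0.5, -2.1]
grip_width: 0.215
finger_force: 117.6
```

Run:
```python
from h import *
s=r.sense();print(s["time_s"],s["ee_pos"])
for n,(x0,y0,x1,y1) in(("side",(325,110,405,185)),("scene",(190,90,290,175))):
    im=r.get_image(n);cv2.imwrite(f"pics/o_{n}.png",im[:,:,::-1])
    h=cv2.cvtColor(im,cv2.COLOR_RGB2HSV)[y0:y1,x0:x1];print(n)
    for row in h[::2]: print(''.join('.' if v>100 else '#' if (v<45 and sa<140) else 'd' if v<45 else 'b' for hh,sa,v in row))
```

```text
25.625 [ 0.64344626 -0.30066755  0.25779665]
side
................................................................................
................................................................................
........................................bbbbb...................................
.......................................bbbbbb...................................
..................bbbbbbbbbbbb.........bbbbbb...................................
.................bbbdddddddddbbbbbbbbbbbbbbbbbbbbb.bb...........................
.................bb#dddddddddddddddddddddddddddd#bbbbbbbbbbbbbbb................
.................bbdddddddd###ddddddddddddddddddddddddddddddddbb................
bbbbb..........bbbdddddddd#bbbbddddddd#dddddddddddddddddddddddbb................
bbbbbbbbbbbbbbbbbbdbbbbbbd######ddddddddddddddddddddddddddddddbbb...............
bbbbbbbbbbbbbbbbbdddbbbbbddd#d#dddddddddddddbbbbbbbbbdddddddddbb................
bbbbbbbbbbbbbbbbbddddddddddddddddddddddddddbbbbbbbbbbbbbbbddddbb................
bbbbbbbbbbbbbbbbbddddddddddddddddddddddddddbbbbbbbbbbbbbbbbdddbb..............
[... 5676 characters left out ...]
......................................b...........bb..........................................
................................................b.....b.............................................
...................................................bb...............................................
....................................................................................................
....................................................................................................
....................................................................................................
b...................................................................................................
```

Run:
```python
from h import *
c=r.calibration("wrist");im=r.get_image("wrist");cv2.imwrite("pics/p.png",im[:,:,::-1])
T=np.array(c["T"])
def proj(p):
    q=T[:3,:3].T@(np.array(p)-T[:3,3]);return np.array([c["fx"]*q[0]/q[2]+c["cx"],c["fy"]*q[1]/q[2]+c["cy"]])
u=np.array([.9925,.122,0]);n=np.array([-.122,.9925,0]);o=np.array([.4525,-.324,0])
P=[]
for a,b in((.062,.065),(.062,-.065),(-.062,-.065),(-.062,.065)):
    P.append(proj(o+a*u+b*n+[0,0,.042]))
P=np.array(P);print(np.round(P))
# rectified top view at floor plane+ball height
W=np.array([[0,0],[62,0],[62,65],[0,65]])
G=[]
for i,a in enumerate(np.arange(.064,-.066,-.003)):
    row=''
    for b in np.arange(-.066,.067,.002):
        x,y=np.round(proj(o+a*u+b*n+[0,0,.025])).astype(int)
        if 0<=x<560 and 0<=y<420:
            h,s,v=cv2.cvtColor(im[y:y+1,x:x+1],cv2.COLOR_RGB2HSV)[0,0];row+='.' if v>110 else '#' if v<45 else '+' if v<75 else '-'
        else: row+=' '
    G.append(row)
print('\n'.join(G))
```

```text
[[213. 287.]
 [334. 287.]
 [328. 380.]
 [218. 380.]]
.#+#######++++++++++++---+-+++++--++--+++++--++++++++++++########-.
-#########++++++++++++--+-+-+-++++++++-++++++++++++++++++########+.
+++######++++++++++++-+------+++---+++++-+-++++++++++++++########+.
+++######+++++++#+++++-+++----+++-++++++++-++++++++++++++#########-
+++#+###++++++++#+++++---+-+++++++-++++++++-++++++++++++++#########
+++#####++++++++#++++---++++++-+++++++++++--++++++++++++++#########
+++#####++++++++#++++-+---+++-+--++++++++++++++++##++++++++########
+++#####++++++++##+++++--++++++-+++++++++++++++++##++++++++########
++++###++++++++###++++--+++-+++++++++++++++++++++##++++++++########
+++###+++++++++###++++-+---++-+++++-++++++-+++++####++++++++#######
++++##+++++++++###++++--+-++--+++++++++++--+++++####++++++++#######
+++++#++------+###+++++++++-+++++++++-++++++++++####+-----++#######
+++#######+----####++++-+++++++++++++++++-++++++####----++#########
+++########+---####++++--+-+++++-+++++++++++++++###+---############
+++#########---####++++-+++++++++-++++++++++++++####--#############
+++#########+--####++++++++
[... 1244 characters left out ...]
+###################
##############+####################################+###############
##############+##+++++++########+#+#++#############+###############
#############++++--------++++++++++++++++++++++++##++##############
#############+------------+++++++++++++++++++++++++++##############
#############+------------+++++++++++++++++++++++++++##############
#############+----+-------+++++++++++++++++++#+++++++##############
###################################################################
###################################################################
###################################################################
###################################################################
```

Run:
```python
from h import *
for n,(x0,y0,x1,y1) in(("side",(338,116,390,166)),("scene",(205,115,270,162))):
    im=r.get_image(n)[:,:,::-1].astype(np.int16);cv2.imwrite(f"pics/q_{n}.png",im)
    d=im[:,:,2]-(im[:,:,0]).astype(int) # red minus blue: chocolate dish high, truffles low
    print(n)
    for row in d[y0:y1:2,x0:x1]: print(''.join(chr(48+min(9,max(0,v//6))) for v in row))
# strays: dark blobs of truffle size
for n in("side","scene"):
    im=cv2.imread(f"pics/q_{n}.png");g=cv2.cvtColor(im,cv2.COLOR_BGR2GRAY)
    k,l,st,ct=cv2.connectedComponentsWithStats((g<60).astype(np.uint8))
    print(n,[(st[i,4],np.round(ct[i]).astype(int).tolist()) for i in range(1,k) if 15<st[i,4]<700])
```

```text
side
0000000000000000000000000002563000000000000000000000
0000002222211000000000000003663000000000000000000000
0000014555454434444444332224664211000000000001000000
0000012433434433343444433334445443344444443333222200
7765434343344212232334444333444334444444444344445420
9998655455443222123232333333444343344334443434334420
9997556777774222212212232344444344444443344343325544
9987544567654321111113433333445776676665665554334799
9987644455444433333434443344456788888777778776434789
9876444554455544544444443445458888887888788886545689
9876444444544332112223332334467777888787878786545789
9864444454454221111111122223467878777888778775434689
9875444444434210000100222332466555566687788876434589
9864445455454210201012322233344544555556666775324689
8654444554332111110123333232345445444455455554435699
8753444444432100111113333333454554554555444544324699
7754554444433101010133444444445545444444554444424699
7544444444444433233444345444445445544455554445234789
8543223333333333334343444354445454444444444443435689
6443323232232333333233332333433433334444344444355688
64332334233232332332323333333333322
[... 1981 characters left out ...]
 [494, 280]), (np.int32(637), [292, 259]), (np.int32(73), [353, 312]), (np.int32(17), [501, 315]), (np.int32(22), [510, 325]), (np.int32(387), [255, 347])]
scene [(np.int32(625), [226, 19]), (np.int32(75), [553, 2]), (np.int32(679), [291, 29]), (np.int32(40), [335, 19]), (np.int32(140), [148, 34]), (np.int32(39), [297, 189]), (np.int32(38), [311, 200]), (np.int32(48), [374, 285]), (np.int32(278), [220, 302]), (np.int32(66), [383, 290]), (np.int32(71), [393, 296]), (np.int32(579), [516, 380]), (np.int32(86), [306, 396]), (np.int32(644), [547, 398]), (np.int32(64), [287, 401])][ WARN:0@0.681] global loadsave.cpp:1063 imwrite_ Unsupported depth image for selected encoder is fallbacked to CV_8U.
```

The +x compartment holds three truffles (one apart, two adjacent). The other three are in the tub (scene 374–393, 285–296), and there are no strays. I'm returning the scoop to the tub.

Emit:
jog_arm(
  series=[
    [0.0, [0.0, 0.03, 0], 0],
    [0.0, [0.0, 0.08, 0], 0],
    [0.0, [-0.02, 0.13, 0], 0],
    [0.0, [-0.04, 0.18, 0], 1],
    [0.0, [-0.06, 0.23, 0], 2],
    [0.0, [-0.08, 0.28, 0], 3],
    [0.0, [-0.1, 0.33, 0], 4],
    [0.0, [-0.12, 0.38, 0], 4],
  ],
)

```text
time_s: 26.88
ee_pos: [0.5195, 0.0794, 0.2585]
ee_rot: [0.995, 0.096, 0.0, -0.0]
ft_force: [0.7, -0.9, -2.4]
grip_width: 0.211
finger_force: 117.6
```

Emit:
jog_arm(
  series=[
    [0.0, [-0.02, 0.05, 0], 0],
    [0.0, [-0.04, 0.1, 0], 0],
    [0.0, [-0.058, 0.15, 0], 0],
    [0.0, [-0.068, 0.19, 0], 0],
    [0.0, [-0.071, 0.21, -0.02], 0],
    [0.0, [-0.071, 0.211, -0.05], 0],
    [0.0, [-0.071, 0.211, -0.06], 0],
    [0.0, [-0.071, 0.211, -0.06], 0],
  ],
)

```text
time_s: 27.88
ee_pos: [0.4495, 0.2888, 0.1979]
ee_rot: [0.995, 0.096, -0.0, 0.0]
ft_force: [0.2, -0.3, -1.9]
grip_width: 0.21
finger_force: 117.8
```

Run:
```python
from h import *
s=r.sense();print(s["time_s"],np.round(s["ee_pos"],4),s["ee_rot"])
c=r.calibration("side");im=r.get_image("side");cv2.imwrite("pics/s.png",im[:,:,::-1])
g=mask(im,(0,0,0),(179,255,70),(235,320,375,395));n,l,st,ct=cv2.connectedComponentsWithStats(g)
for k in range(1,n):
    if st[k,4]>25:
        p=onplane(c,ct[k],.017)[:2]-[.4541,.2891];print(st[k],np.round(ct[k]),"tub",np.round([p@[.982,.189],p@[-.189,.982]],3))
for q in cv2.findContours(mask(im,(104,100,30),(128,255,255),(200,230,390,380)),0,1)[0]:
    if cv2.contourArea(q)>15:print("blue",np.round(cv2.boxPoints(cv2.minAreaRect(q))).tolist())
```

```text
27.875 [0.4495 0.2888 0.1979] [ 9.95376687e-01  9.60466675e-02 -4.70298724e-04  2.58964111e-04]
[287 320  45  47 616] [303. 339.] tub [ 0.001 -0.031]
[248 325  16  42 408] [255. 346.] tub [ 0.093 -0.009]
blue [[290.0, 326.0], [304.0, 316.0], [310.0, 324.0], [296.0, 335.0]]
blue [[316.0, 304.0], [325.0, 304.0], [325.0, 318.0], [316.0, 318.0]]
blue [[271.0, 301.0], [276.0, 288.0], [304.0, 299.0], [299.0, 312.0]]
```

Emit:
jog_arm(
  series=[
    [0.0, [0, 0, -0.02], 0],
    [0.0, [0, 0, -0.04], 0],
    [0.019, [0, 0, -0.05], 0],
    [0.0194, [0.005, 0.001, -0.057], 0],
    [0.0194, [0.012, 0.0025, -0.065], 0],
    [0.0194, [0.022, 0.004, -0.074], 0],
    [0.0194, [0.034, 0.0065, -0.084], 0],
    [0.0194, [0.046, 0.009, -0.094], 0],
  ],
  squeeze=30,
)

```text
time_s: 28.92
ee_pos: [0.5018, 0.3005, 0.1074]
ee_rot: [0.995, 0.097, 0.006, -0.002]
ft_force: [6.6, -1.6, 10.8]
grip_width: 0.227
finger_force: 33.5
```

```bash
cat > t2.py <<'E'
from h import *
s=r.sense();print(s["time_s"],np.round(s["ee_pos"],4),np.round(s["ft_force"],1),s["finger_force"])
c=r.calibration("side");im=r.get_image("side")
g=mask(im,(0,0,0),(179,255,70),(235,320,375,395));n,l,st,ct=cv2.connectedComponentsWithStats(g)
for k in range(1,n):
    if st[k,4]>25:
        p=onplane(c,ct[k],.017)[:2]-[.4541,.2891];print(st[k],np.round(ct[k]),"tub",np.round([p@[.982,.189],p@[-.189,.982]],3))
for q in cv2.findContours(mask(im,(104,100,30),(128,255,255),(200,230,390,380)),0,1)[0]:
    if cv2.contourArea(q)>15:print("blue",np.round(cv2.boxPoints(cv2.minAreaRect(q))).tolist())
E
python3 t2.py
```

```text
28.925 [0.5018 0.3005 0.1074] [ 6.6 -1.6 10.8] 33.515876261517406
[ 240  320   70   56 1381] [266. 339.] tub [ 0.074 -0.024]
[292 329  22   8  80] [302. 332.] tub [ 0.005 -0.045]
blue [[278.0, 352.0], [285.0, 324.0], [293.0, 326.0], [286.0, 354.0]]
blue [[240.0, 331.0], [242.0, 318.0], [270.0, 322.0], [268.0, 335.0]]
```

Emit:
jog_arm(
  series=[
    [0.0194, [0.005, 0.001, -0.005], 0],
    [0.0194, [0.01, 0.002, -0.01], 0],
    [0.0194, [0.013, 0.0025, -0.014], 0],
    [0.0194, [0.014, 0.003, -0.016], 0],
    [0.0194, [0.014, 0.003, -0.017], 0],
  ],
)

```text
time_s: 29.6
ee_pos: [0.515, 0.3034, 0.0899]
ee_rot: [0.995, 0.097, 0.005, -0.002]
ft_force: [8.0, -0.4, 8.1]
grip_width: 0.234
finger_force: 33.8
```

```bash
python3 t2.py
```

```text
29.6 [0.515  0.3034 0.0899] [ 8.  -0.4  8.1] 33.784908056259155
[ 235  320   49   47 1302] [260. 338.] tub [ 0.087 -0.026]
[287 332  25   6  88] [299. 334.] tub [ 0.011 -0.04 ]
blue [[274.0, 356.0], [275.0, 328.0], [282.0, 328.0], [280.0, 356.0]]
blue [[232.0, 336.0], [233.0, 324.0], [261.0, 326.0], [260.0, 339.0]]
```

Emit:
jog_arm(
  series=[
    [0.0198, [0, 0, 0.001], 0],
    [0.025, [0, 0, 0.001], 0],
    [0.05, [0, 0, 0.001], 0],
    [0.05, [0, 0, 0.001], 0],
    [0.05, [0, 0, 0.03], 0],
    [0.05, [0, 0, 0.08], 0],
    [0.05, [0, 0, 0.14], 0],
    [0.05, [0, 0, 0.16], 0],
  ],
)

```text
time_s: 30.65
ee_pos: [0.511, 0.3023, 0.2509]
ee_rot: [0.995, 0.097, 0.003, -0.001]
ft_force: [0.3, -0.3, -0.2]
grip_width: 0.583
finger_force: 0.0
```

Emit:
jog_arm(
  series=[
    [0.05, [0.05, 0, 0.02], 0],
    [0.05, [0.1, 0, 0.03], 0],
    [0.05, [0.1, 0, 0.03], 0],
    [0.05, [0.1, 0, 0.03], 0],
  ],
)

```text
time_s: 31.15
ee_pos: [0.6089, 0.3012, 0.276]
ee_rot: [0.995, 0.096, -0.001, 0.0]
ft_force: [-0.3, 0.0, -0.1]
grip_width: 0.586
finger_force: 0.0
```

```bash
python3 t2.py
python3 - <<'E'
from h import *
c=r.calibration("wrist");im=r.get_image("wrist");cv2.imwrite("pics/z.png",im[:,:,::-1])
cn=big(mask(im,(106,150,60),(125,255,255)));print("bar",rect(c,cn,.109))
g=mask(im,(0,0,0),(179,255,75));n,l,st,ct=cv2.connectedComponentsWithStats(g)
for k in range(1,n):
    if 60<st[k,4]<700:
        p=onplane(c,ct[k],.017)[:2]-[.4541,.2891];print(st[k],"tub",np.round([p@[.982,.189],p@[-.189,.982]],3))
for nm,(x0,y0,x1,y1) in(("side",(338,116,390,166)),):
    im=r.get_image(nm).astype(int);d=im[:,:,0]-im[:,:,2]
    for row in d[y0:y1:2,x0:x1]: print(''.join(chr(48+min(9,max(0,v//10))) for v in row))
E
```

```text
31.15 [0.6089 0.3012 0.276 ] [-0.3  0.  -0.1] 0.0
[235 335  49  32 455] [259. 348.] tub [ 0.085 -0.005]
blue [[232.0, 352.0], [234.0, 324.0], [284.0, 328.0], [282.0, 356.0]]
bar [535.7 307.5  86.7  17.3  11.8]
[550  13  10  40 151] tub [ 0.279 -0.292]
[203 187  54  10 445] tub [0.12  0.031]
[  0 194  12  28 191] tub [0.098 0.286]
[230 205  44  22 533] tub [0.094 0.006]
[276 204  24  22 334] tub [ 0.093 -0.032]
[219 256  23  17 353] tub [0.03  0.033]
[279 257  14  16 170] tub [ 0.03  -0.033]
[223 277   4  29  82] tub [-0.005  0.042]
0000000000000000000000000001342000000000000000000000
0000001121111000000000000002442000000000000000000000
0000013333323333233322222124553210000000000000000000
0000023332232222332233332334454332223333322222221100
5544344323332111112222222234554333323323332333333310
8876654333332111111121222234554332322232323332233310
8875555555553211111112222244544332323333232222223333
8765555555543211111112232345554545444444444333224467
8765555555554433222233332345555555555555555544333467
8765545555565554443333333345555655555556555554333567
8765555555555543222222222234445555655565555554334567
8655555556555321112221222233445655555555555554334567
7755555555554211111111122223445555556555565554334567
7655555655553211211111222223355555555655556544335567
7655566555543211211222222333455555555555555544234577
6555555655532111122122233334555565556555555543235677
6654555655432111211123345555555655555655555553334677
6444444445544444434444445555565555555566665543234677
5432223323334333444444444454555555555555555543345677
5323223332223323323333332332333333334444444544455677
5323332333233333332223232332333232333223323323334677
5333333333333322233232332222332222332232332223334677
7666665555544444433333333333233333222332232232335777
8888888888887777777766666655554444434333333223346778
5666777888888888999898988888888878777776666555566778
```

```bash
python3 -c "
from cell import r
print(r.job_done())"
```

```text
the job is handed in; nothing more can be done
None
```

The job is handed in, with no verdict returned: by camera measurements, the dish stands flat on the board with three truffles in it, the other three are in the tub, and the scoop lies pan down and released in the tub.

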